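Refill the filter jar through the funnel

TASK

Pick up the blue scoop by its handle and pour its five ceramic filter balls through the orange funnel, so that all five end up inside the glass jar. Leave the jar standing upright where it is with the funnel still seated in its mouth, set the empty scoop back down flat on the white board and let go of it, and leave the steel tin between them where it stands.

Things in the scene. Friction and masses are not known exactly. Their poses are not given: they have to be found in the camera images.
- scoop: blue plastic scoop, 227 mm long, about 0.16 kg, lying on the board. Origin: underside of its pan, midway across; +x to the handle, -x to the open pouring mouth, z up. Pan: x = -71 to 47 mm, 86 mm wide, side and back walls 46 mm high, 4 mm thick; floor 4 mm thick, flat from x = -25 to 45 mm (it stands on this), no front wall. Handle: bar along x from x = 45 to 155 mm
- scoop_lip (a point): middle of the scoop's pouring edge, at (-72, 0, 21) mm in the scoop's frame. From x = -25 mm to this edge the pan's floor rises as a 20 degree ramp, so the balls stay in while the scoop is level and roll out once the mouth is tipped down well beyond 20 degrees
- scoop_grip (a point): point on the axis of the scoop's handle, 40 mm behind the pan, at (87, 0, 45) mm in the scoop's frame; the handle is 18 mm wide and 22 mm high here
- jar: open clear glass jar standing on the board, outside diameter 74 mm, height 95 mm, wall 4 mm, bottom 6 mm thick, about 0.45 kg, loose. Origin: centre of its underside, z up
- funnel: wide orange plastic funnel, about 0.12 kg, standing loose in the jar's mouth, its collar resting on the jar's rim. Origin: centre of the lower end of its neck, 67 mm above the jar's underside, z up. Neck outside diameter 60 mm, bore 54 mm, hanging 28 mm into the jar; cone from z = 30 to 80 mm, then a steep edge up to z = 90 mm; mouth 154 mm inside diameter
- funnel_rim (a point): centre of the funnel's mouth, level with its upper edge, 157 mm above the jar's underside (169 mm above the work surface)
- board: fixed white melamine board, 660 x 860 x 12 mm, on which everything of the task stands; beyond the scoop and jar it also carries a fixed grey turntable with a 190 mm high spray bottle, a closed jar and a brush, all at x > 0.66 m; origin at the centre of its underside, at z = 0; its top is at z = 12 mm
- steel_tin: closed steel tin, 66 mm diameter, 60 mm high, standing on the board between the scoop and the jar; bystander; origin at the centre of its underside
- ball0_center (a point): centre of terracotta-coloured ceramic filter ball 0 (all five alike: 24 mm diameter, 15 g); it starts in the scoop's pan and is free to roll there
- ball1_center (a point): centre of terracotta-coloured ceramic filter ball 1 (all five alike: 24 mm diameter, 15 g); it starts in the scoop's pan and is free to roll there
- ball2_center (a point): centre of terracotta-coloured ceramic filter ball 2 (all five alike: 24 mm diameter, 15 g); it starts in the scoop's pan and is free to roll there
- ball3_center (a point): centre of terracotta-coloured ceramic filter ball 3 (all five alike: 24 mm diameter, 15 g); it starts in the scoop's pan and is free to roll there
- ball4_center (a point): centre of terracotta-coloured ceramic filter ball 4 (all five alike: 24 mm diameter, 15 g); it starts in the scoop's pan and is free to roll there

How it is judged (in metres and radians):
On the way, in this order (a step that is already met when the one before it is completed fails the run):
1. the scoop's pouring edge is over the funnel's mouth and the scoop is being tipped (more than about 14 degrees) (horizontal distance between scoop_lip and funnel_rim below 0.08 m and z of scoop_lip in the frame of funnel_rim above -0.03 m and angle between scoop's own z axis and vertical above 0.25 rad).
2. all five balls are inside the jar, below the funnel's neck (horizontal distance between each of ball0_center, ball1_center, ball2_center, ball3_center, ball4_center and jar below 0.035 m and z of ball0_center in the frame of jar between 0 and 0.07 m and z of ball1_center in the frame of jar between 0 and 0.07 m and z of ball2_center in the frame of jar between 0 and 0.07 m and z of ball3_center in the frame of jar between 0 and 0.07 m and z of ball4_center in the frame of jar between 0 and 0.07 m), for 0.2 s.
At the end, for the whole second after the job is handed in: all five balls in the jar, below the funnel neck; jar upright (0.1 rad) and within 40 mm of its start; funnel seated in it (12 mm of its axis, under 7 mm raised, 0.15 rad); scoop resting flat on the white board (0.12 rad, 8 mm), still and released (all of step 2 and horizontal distance between funnel and jar below 0.012 m and z of funnel in the frame of jar below 0.074 m and angle between funnel's own z axis and vertical below 0.15 rad and angle between jar's own z axis and vertical below 0.1 rad and distance of jar from where it was at the start of the episode below 0.04 m and height (world z) of scoop between 0.006 and 0.02 m and angle between scoop's own z axis and vertical below 0.12 rad and linear speed of scoop below 0.02 m/s and contact force between scoop and board above 0.3 N); the robot touches nothing.
It fails at once if the steel tin is moved by more than 40 mm (distance of steel_tin from where it was at the start of the episode above 0.04 m).
It also fails if it takes over 69 s, if anything falls off the work surface, if the arm or the gripper's body presses on something with over 40 N, if the wrist force passes 120 N, or if a joint passes its speed limit or range.

ROBOT

A 6-joint arm with a two-finger parallel gripper is mounted at the origin on the work surface. World frame = base frame: x ahead of the robot, y to its left, z up, the work surface at z = 0. Lengths are in mm, angles in rad, forces in N, time in s.
With the tool pointing down it reaches from about 400 to 925 mm from the base axis. Payload 12.5 kg.
Tool frame: the origin (TCP) lies at the very end of the fingers, on their centre line; the grasp point (between the pads) lies env.grip_point_offset behind it (env.grip_point_offset is the distance from the TCP to the grasp point, in mm); y points along the fingers, z is the direction in which the jaws open and shut, and the axes are right-handed (so a half turn about y gives the same grasp; the last joint's range is limited). The gripper opens to 95 mm and grips with 3 to 60 N. Pads are 20 mm wide; open, the fingers measure 119 mm over their backs; the gripper's body (75 mm by 180 mm) begins 59 mm behind the grasp point.
Start: joints at [1.063, 0.491, 1.559, -0, 1.092, -0.106], TCP at [244.408, 575.249, 214.661] pointing down, gripper open.
Joint ranges: [-3.1, 3.1], [-0.84, 2.19], [0.05, 2.79], [-1.13, 4.28], [0.06, 2.93], [-2.69, 2.69]. Speed limits (rad/s): [2.22, 2.22, 2.79, 3.14, 3.14, 3.14].

INTERFACE

Orientations are given as [roll, pitch, yaw] about the fixed x, y, z axes, in that order (R = Rz(yaw) Ry(pitch) Rx(roll)).
In Python, from cell import readout, read_camera, env, nets gives the robot as it stands.
- The arm moves only by the tool apply_moves, never from a script. Its argument "increments" is a list of rows, each a list of 3 entries, a list of its own where there are three numbers: the shift along the tool's x, y, z in cm, then the turn, a rotation vector about the tool's x, y, z in degrees, then the finger opening in cm, from 0 to 9.51. A call has exactly 5 rows; each row shifts and turns the pose as measured when the row begins, along the tool's axes as they then stand; what a row does not reach is not made up. A row lasts 1/8 s, in which the tool goes at most 62.5 mm and 10.7 degrees, less where a joint would pass 70% of its speed; a pose out of reach is approached as far as the arm can. A call with a gripper value outside its range is refused whole. The fingers move at their own pace and stop on an object; the grip force is fixed at half the most. Time passes only in rows, so rows that do not move let the fingers close, or fill a call up. It gives the time, the measured TCP pose, the force and the opening at its end, in the units of the state.
- readout.state(): the state, without advancing time (a new reading comes with each control period).
- read_camera(name): name is "scene" or "top" or "wrist"; returns a dict with "img" (420x560x3 uint8, red, green, blue), "vfov" (degrees; the focal length in pixels is half the picture's height over the tangent of half this angle, whatever the lens; pixels are square), "cx", "cy" (the principal point, pixels), "rvec" (rotation vector, rad) and "tvec" (3), from world to camera coordinates, as OpenCV has them; the wrist camera has in their place "mount" (4x4, takes a point from camera to tool coordinates, whose origin is the TCP and whose axes are the tool frame's). Camera axes: x right, y down, z forward; pixel columns grow to the right and rows downward; lengths in mm; the calibration is good to about 2 mm. The wrist camera is an equidistant fisheye: a pixel r from the principal point sees the ray r / f radians off the axis. A picture is of the moment at which its call begins: read the wrist's pose just before it. There is no depth.
- env.job_done(): hands the job in, once; it reports no verdict.
Trained networks look in a picture, given as the dict that the camera call returned (one of the last four; its "shot" number tells which), for a name from the list of things; names that differ only in an ending like _2 or _b are one class to them, and where a whole thing is asked for, a point or a joint stands for the part that bears it (a point fixed in the world has none). Each returns a list of dicts, best first, with "confidence" (0 to 1); they miss things now and then, are a little off and sometimes report something else, mostly with a low value. They report only what shows in the picture. A call takes as long as a camera call.
- nets.look_for(picture, thing): "point" ([x, y, z] in mm, in the coordinates of the camera as it stood for that picture, good to about 4 mm: the middle of the surface that is visible of it).
- nets.mark_of(picture, thing): "point" ([x, y, z] in mm, in the coordinates of the camera as it stood for that picture, good to about 4 mm: a listed point, or the origin of a listed thing).
The state is a dict: "t": time; "joints": joint angles; "qvel": joint speeds; "tau": joint torques, N m; "eef_pos": TCP position; "tcp_rot": TCP orientation; "ft_force": force on the tool from outside, world axes, zero at the start; "moment": the same for the moment, N m; "opening": opening from 0.0 (shut) to 1.0 (fully open).
Only numpy, scipy, OpenCV 4.12 (cv2) and the standard library are available. Lean on these libraries where they do the work, as an engineer would, in place of code of your own. Each camera call takes 0.05 s, during which the arm holds its last target. There are 200 camera calls.

## Working session

There is one attempt and no reset: what is moved stays moved. The work goes in short steps, Python scripts to look and compute and a tool call to move; the robot and the scene stay as the last step left them, time stands still between calls to the robot, and variables do not carry over. Pictures are saved under pics/ and viewed, about 8 in all and at most 12, crops included, and the job is handed in when it is done.

Besides the shell and the picture viewer there is one more tool, called after "Emit:" as name([rows], argument=value, ...), one row to a line, values as JSON. apply_moves: Moves the arm, as the interface text tells. Its arguments: {"type":"object","properties":{"increments":{"type":"array"}},"required":["increments"]}

```bash
mkdir -p pics; ls
cat > h.py <<'E'
import numpy as np,cv2
from scipy.spatial.transform import Rotation as R
from cell import readout, read_camera, env, nets
def pose():
    s=readout.state(); return np.array(s['eef_pos']),R.from_euler('xyz',s['tcp_rot']),s
def world(pic,p,P=None):
    p=np.array(p,float)
    if 'mount' in pic:
        q=(np.array(pic['mount'])@np.append(p,1))[:3]; return P[1].apply(q)+P[0]
    r=R.from_rotvec(np.ravel(pic['rvec'])); return r.inv().apply(p-np.ravel(pic['tvec']))
def save(pic,name): cv2.imwrite('pics/'+name+'.png',pic['img'][:,:,::-1])
E
python3 - <<'E'
from h import *
P=pose();print({k:np.round(v,3).tolist() for k,v in P[2].items()},env.grip_point_offset);print(np.round(P[1].as_matrix(),2))
ims=[]
for c in ['scene','top','wrist']:
    pic=read_camera(c);ims.append(pic['img'])
    for t in ['scoop','scoop_lip','scoop_grip','jar','funnel','funnel_rim','steel_tin','ball0_center']:
        for d in nets.mark_of(pic,t)[:5 if t[:4]=='ball' else 1]: print(c,t,round(d['confidence'],2),np.round(world(pic,d['point'],P)).tolist())
    save(pic,c+'0')
cv2.imwrite('pics/a.png',cv2.resize(np.hstack(ims[:2]),(800,300))[:,:,::-1])
E
```

```text
pics
{'t': 0.0, 'joints': [1.063, 0.492, 1.559, -0.0, 1.092, -0.106], 'qvel': [-0.001, 0.0, 0.001, 0.0, 0.001, 0.0], 'tau': [0.003, -61.263, -25.819, 0.069, 0.048, -0.0], 'eef_pos': [244.288, 575.02, 214.057], 'tcp_rot': [-1.572, 0.0, -0.402], 'ft_force': [0.087, -0.817, 0.105], 'moment': [0.051, -0.028, 0.009], 'opening': 1.004} 18.8
[[ 0.92 -0.    0.39]
 [-0.39 -0.    0.92]
 [-0.   -1.   -0.  ]]
scene scoop 0.66 [480.0, 232.0, 14.0]
scene scoop_lip 0.85 [415.0, 207.0, 29.0]
scene scoop_grip 0.56 [566.0, 259.0, 56.0]
scene jar 0.59 [466.0, -251.0, 12.0]
scene funnel 0.56 [459.0, -252.0, 80.0]
scene funnel_rim 0.82 [463.0, -253.0, 165.0]
scene steel_tin 0.76 [468.0, 6.0, 9.0]
scene ball0_center 0.51 [512.0, 225.0, 29.0]
top scoop 0.58 [482.0, 232.0, 10.0]
top scoop_lip 0.63 [417.0, 208.0, 35.0]
top scoop_grip 0.73 [568.0, 257.0, 58.0]
top jar 0.75 [463.0, -247.0, 17.0]
top funnel 0.97 [463.0, -246.0, 84.0]
top steel_tin 0.92 [463.0, 6.0, 14.0]
top ball0_center 0.45 [515.0, 223.0, 29.0]
wrist jar 0.63 [465.0, -251.0, 13.0]
```

View pics/a.png

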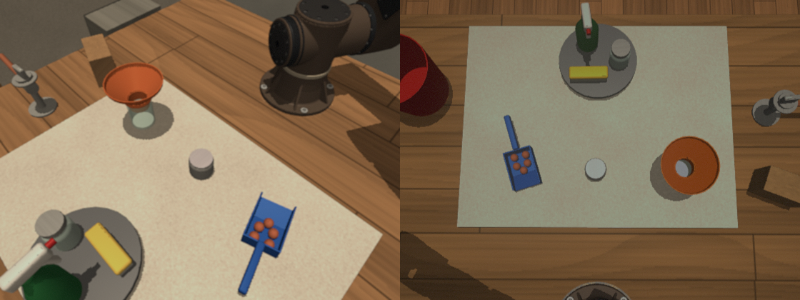

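Top view: the scoop's handle points away from the robot, the tin stands between scoop and jar, and the networks agree with each other (lip–grip distance 159 mm, as specified). I'll grip about 70 mm along the handle, with TCP z at 38.

```bash
cat >> h.py <<'E'
def tool(yaw,tilt=0):
    # scoop axes in world: yaw about z, tilt = mouth down; tool x=scoop x, y=-scoop z, z=scoop y
    S=R.from_euler('z',yaw,degrees=True)*R.from_euler('y',-tilt,degrees=True)
    return S*R.from_matrix([[1,0,0],[0,0,1],[0,-1,0]])
def plan(pos,rot,n,op):
    p,r,s=pose(); pos=np.array(pos,float)
    rv=(r.inv()*rot).as_rotvec()
    print('at',np.round(p,1),np.round(s['tcp_rot'],3),'q',np.round(s['joints'],3),'f',np.round(s['ft_force'],1),'op',round(s['opening'],3),'t',s['t'])
    for i in range(n):
        ri=r*R.from_rotvec(rv*i/n)
        print([np.round(ri.inv().apply((pos-p)/n)/10,2).tolist(),np.round(np.degrees(rv)/n,1).tolist(),op])
E
python3 -c "
from h import *
plan([551,252.5,140],tool(18.5),10,9.5)"
```

```text
at [244.4 575.3 214.7] [-1.571 -0.    -0.402] q [ 1.063  0.491  1.559 -0.     1.092 -0.106] f [0.4 0.3 0. ] op 1.0 t 1.35
[[4.08, 0.75, -1.77], [-0.0, -4.2, 0.0], 9.5]
[[3.94, 0.75, -2.06], [-0.0, -4.2, 0.0], 9.5]
[[3.79, 0.75, -2.34], [-0.0, -4.2, 0.0], 9.5]
[[3.61, 0.75, -2.61], [-0.0, -4.2, 0.0], 9.5]
[[3.41, 0.75, -2.87], [-0.0, -4.2, 0.0], 9.5]
[[3.19, 0.75, -3.1], [-0.0, -4.2, 0.0], 9.5]
[[2.96, 0.75, -3.33], [-0.0, -4.2, 0.0], 9.5]
[[2.71, 0.75, -3.53], [-0.0, -4.2, 0.0], 9.5]
[[2.45, 0.75, -3.72], [-0.0, -4.2, 0.0], 9.5]
[[2.17, 0.75, -3.89], [-0.0, -4.2, 0.0], 9.5]
```

Emit:
apply_moves([
  [[4.1,0.75,-1.8],[0,-4.2,0],9.5],
  [[3.9,0.75,-2.1],[0,-4.2,0],9.5],
  [[3.8,0.75,-2.3],[0,-4.2,0],9.5],
  [[3.6,0.75,-2.6],[0,-4.2,0],9.5],
  [[3.4,0.75,-2.9],[0,-4.2,0],9.5],
])

```text
t: 1.98
eef_pos: [400.9, 412.4, 176.6]
tcp_rot: [-1.569, -0.001, -0.019]
ft_force: [-0.0, 0.2, -0.7]
opening: 1.001
```

Emit:
apply_moves([
  [[3.2,0.75,-3.1],[0,-4.2,0],9.5],
  [[3.0,0.75,-3.3],[0,-4.2,0],9.5],
  [[2.7,0.75,-3.5],[0,-4.2,0],9.5],
  [[2.5,0.75,-3.7],[0,-4.2,0],9.5],
  [[2.2,0.75,-3.9],[0,-4.2,0],9.5],
])

```text
t: 2.6
eef_pos: [565.0, 250.6, 138.4]
tcp_rot: [-1.569, -0.004, 0.36]
ft_force: [0.2, 0.4, 0.1]
opening: 1.0
```

Run:
```python
from h import *
P=pose();pic=read_camera('wrist');save(pic,'w1');
for t in ['scoop','scoop_lip','scoop_grip']:
    for d in nets.mark_of(pic,t)[:1]: print(t,round(d['confidence'],2),np.round(world(pic,d['point'],P)).tolist())
plan([551,252.5,38],tool(18.5),5,9.5)
```

```text
scoop 0.9 [479.0, 231.0, 8.0]
scoop_lip 0.63 [412.0, 208.0, 37.0]
scoop_grip 0.61 [477.0, 246.0, 31.0]
at [564.  251.3 138.3] [-1.569 -0.003  0.356] q [ 0.311  0.561  1.661  0.003  0.917 -1.617] f [-0.3 -0.6 -0.6] op 0.996 t 2.8
[[-0.24, 2.01, 0.11], [-0.0, 0.4, 0.0], 9.5]
[[-0.24, 2.01, 0.11], [-0.0, 0.4, 0.0], 9.5]
[[-0.24, 2.01, 0.11], [-0.0, 0.4, 0.0], 9.5]
[[-0.24, 2.01, 0.11], [-0.0, 0.4, 0.0], 9.5]
[[-0.24, 2.01, 0.11], [-0.0, 0.4, 0.0], 9.5]
```

Emit:
apply_moves([
  [[-0.25,2.0,0.1],[0,0.4,0],9.5],
  [[-0.25,2.0,0.1],[0,0.4,0],9.5],
  [[-0.25,2.0,0.1],[0,0.4,0],9.5],
  [[-0.25,2.0,0.1],[0,0.4,0],9.5],
  [[-0.25,2.0,0.1],[0,0.4,0],9.5],
])

```text
t: 3.42
eef_pos: [547.3, 258.3, 39.2]
tcp_rot: [-1.568, -0.008, 0.322]
ft_force: [-0.1, -0.4, -0.5]
opening: 1.0
```

Run:
```python
from h import *
P=pose();pic=read_camera('wrist');save(pic,'w2');
plan([551,252.5,38],tool(18.5),1,9.5)
```

```text
at [545.8 258.   36.8] [-1.568 -0.004  0.322] q [ 0.331  0.681  1.768  0.004  0.688 -1.565] f [-1.4 -0.2 -2.4] op 0.999 t 3.475
[[0.32, -0.12, -0.68], [-0.2, -0.1, 0.2], 9.5]
```

View pics/w2.png

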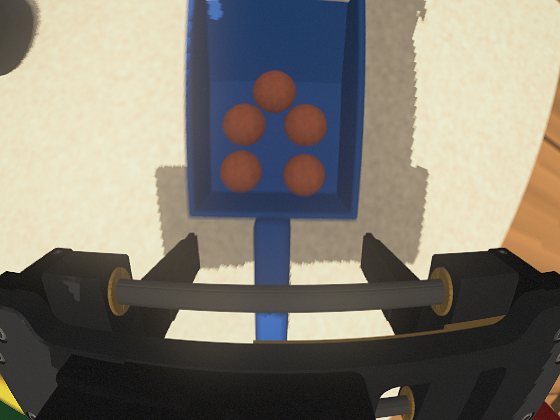

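The handle (u≈272) lies between the fingertips (u≈195 and 365), and all five balls are in the pan. I'll centre the gripper slightly and close.

Emit:
apply_moves([
  [[0.3,-0.1,-0.55],[0,0,0],9.5],
  [[0,0,0],[0,0,0],5],
  [[0,0,0],[0,0,0],2.5],
  [[0,0,0],[0,0,0],0],
  [[0,0,0],[0,0,0],0],
])

```text
t: 4.1
eef_pos: [550.8, 255.3, 40.8]
tcp_rot: [-1.568, -0.007, 0.323]
ft_force: [0.4, 1.2, 0.3]
opening: 0.636
```

Emit:
apply_moves([
  [[0,0,0],[0,0,0],0],
  [[0,0,0],[0,0,0],0],
  [[0,0,0],[0,0,0],0],
  [[0,0,0],[0,0,0],0],
  [[0,0,0],[0,0,0],0],
])

```text
t: 4.72
eef_pos: [550.9, 255.2, 40.8]
tcp_rot: [-1.568, -0.007, 0.323]
ft_force: [-0.6, 0.4, 0.8]
opening: 0.191
```

Emit:
apply_moves([
  [[0,-0.5,0],[0,0,0],0],
  [[0,-1,0],[0,0,0],0],
  [[0,-1,0],[0,0,0],0],
  [[0,-0.5,0],[0,0,0],0],
  [[0,0,0],[0,0,0],0],
])

```text
t: 5.35
eef_pos: [550.7, 255.1, 73.1]
tcp_rot: [-1.568, -0.008, 0.323]
ft_force: [-0.3, -0.2, -2.7]
opening: 0.184
```

Run:
```python
from h import *
P=pose();pic=read_camera('wrist');top=read_camera('scene')
cv2.imwrite('pics/w3.png',cv2.resize(np.hstack([pic['img'],top['img']]),(800,300))[:,:,::-1])
for c in (pic,top):
  for t in ['scoop','scoop_lip','scoop_grip']:
    for d in nets.mark_of(c,t)[:1]: print(t,round(d['confidence'],2),np.round(world(c,d['point'],P)).tolist())
plan([551,252.5,210],tool(18.5),5,0)
```

```text
scoop 0.64 [483.0, 231.0, 41.0]
scoop_grip 0.93 [564.0, 258.0, 89.0]
scoop_grip 0.56 [566.0, 254.0, 83.0]
at [550.4 255.   72.2] [-1.568 -0.006  0.323] q [ 0.324  0.633  1.742  0.004  0.761 -1.573] f [-0.1 -0.2 -2.7] op 0.192 t 5.75
[[0.01, -2.76, -0.04], [-0.0, -0.0, 0.1], 0]
[[0.01, -2.76, -0.04], [-0.0, -0.0, 0.1], 0]
[[0.01, -2.76, -0.05], [-0.0, -0.0, 0.1], 0]
[[0.0, -2.76, -0.05], [-0.0, -0.0, 0.1], 0]
[[-0.0, -2.76, -0.05], [-0.0, -0.0, 0.1], 0]
```

View pics/w3.png

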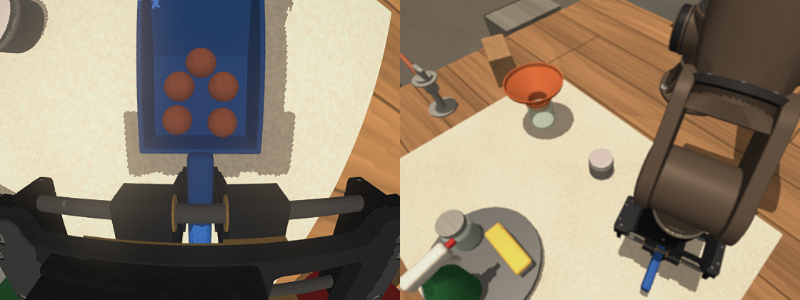

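Gripped at 18 mm opening and the pan is level with the balls undisturbed. Before the transit I'll fit a rough planar arm model to see whether tilting with the pan towards the base is reachable.

Run:
```python
from h import *
from scipy.optimize import least_squares
D=[(1.063,.491,1.559,1.092,244.4,575.3,214.7),(.311,.561,1.661,.917,564,251.3,138.3),(.331,.681,1.768,.688,545.8,258,36.8),(.324,.633,1.742,.761,550.4,255,72.2)]
def fk(p,q1,q2,q3,q5,d):
    h,L1,L2,off,a0=p;s=q2+q3;r=a0+L1*np.sin(q2)+L2*np.sin(s)+d*np.sin(s+q5);z=h+L1*np.cos(q2)+L2*np.cos(s)+d*np.cos(s+q5)
    return np.array([r*np.cos(q1)-off*np.sin(q1),r*np.sin(q1)+off*np.cos(q1),z])
for d in (200,260,320,380):
    f=lambda p:np.concatenate([fk(p,*x[:4],d)-x[4:] for x in D]+[[(p[1]-p[2])*.01, p[4]*.02]])
    o=least_squares(f,[300,450,400,60,0]);p=o.x
    print(d,np.round(p),'rms',np.sqrt(np.mean(o.fun**2)).round(1))
    for tilt in (0,30,45,55):
      t=np.radians(tilt);lip=np.array([550,200]);r=lip[0]+143*np.cos(t)-8*np.sin(t);z=lip[1]+143*np.sin(t)+8*np.cos(t)
      q=np.sqrt(r*r-p[3]**2)
      g=least_squares(lambda u:(fk(p,0,u[0],u[1],np.pi-t-u[0]-u[1],d)-[q,p[3],z]),[.3,1.8]).x
      print(tilt,np.round([*g,np.pi-t-g.sum()],2))
```

```text
200 [164. 497. 407.  66.  26.] rms 0.4
0 [0.62 1.35 1.17]
30 [0.36 1.66 0.6 ]
45 [0.24 1.84 0.28]
55 [0.18 1.95 0.05]
260 [225. 496. 407.  66.  26.] rms 0.4
0 [0.62 1.35 1.17]
30 [0.31 1.75 0.55]
45 [0.18 1.96 0.21]
55 [ 0.12  2.1  -0.04]
320 [287. 495. 408.  66.  26.] rms 0.4
0 [0.62 1.35 1.17]
30 [0.27 1.84 0.51]
45 [0.13 2.09 0.14]
55 [ 0.07  2.24 -0.13]
380 [348. 493. 408.  66.  26.] rms 0.5
0 [0.62 1.35 1.17]
30 [0.22 1.93 0.47]
45 [0.07 2.2  0.08]
55 [ 0.02  2.38 -0.22]
```

The toward-base tilt only just reaches 45°. Turning the pan outward (handle towards the base, j6 from -1.57 to +1.57) gives more room. I'll check that with the model and plan the lift and the turn.

```bash
cat >> h.py <<'E'
T0=np.array([143,0,8.]) # lip -> TCP in scoop frame
def lip_now():
    p,r,s=pose(); S=r*R.from_matrix([[1,0,0],[0,0,1],[0,-1,0]]).inv(); return p-S.apply(T0), S
def tcp_for(lip,yaw,tilt):
    S=R.from_euler('z',yaw,degrees=True)*R.from_euler('y',-tilt,degrees=True); return np.array(lip)+S.apply(T0)
E
python3 - <<'E'
from h import *
from scipy.optimize import least_squares
for d,h in ((200,164),(320,287)):
  for tilt,l in ((0,25),(20,15),(45,-25),(60,-25)):
    T=tcp_for([463+.809*l,-250-.588*l,205],144,tilt);r=T[0]*.809-T[1]*.588;t=np.radians(tilt)
    g=least_squares(lambda u:[26+497*np.sin(u[0])+407*np.sin(u.sum())+d*np.sin(t)*-1-r,h+497*np.cos(u[0])+407*np.cos(u.sum())-d*np.cos(t)-T[2]],[.2,2]).x
    print(d,tilt,T.round(),np.round([*g,np.pi+t-g.sum()],2))
a,b=np.array([550,255,230.]),np.array([367,-181,230.])
plan([550,255,230],tool(18.5),5,0)
plan(a+(b-a)*.33,tool(-60),10,0)
E
```

```text
200 0 [ 368. -181.  213.] [0.11 2.11 0.92]
200 20 [ 369. -181.  261.] [0.19 1.9  1.4 ]
200 45 [ 366. -179.  312.] [0.31 1.73 1.89]
200 60 [ 391. -197.  333.] [0.45 1.58 2.16]
320 0 [ 368. -181.  213.] [0.11 2.12 0.92]
320 20 [ 369. -181.  261.] [0.28 1.82 1.4 ]
320 45 [ 366. -179.  312.] [0.5  1.54 1.88]
320 60 [ 391. -197.  333.] [0.69 1.33 2.17]
at [550.4 255.   72.2] [-1.568 -0.006  0.323] q [ 0.324  0.633  1.742  0.004  0.761 -1.573] f [-0.1 -0.2 -2.7] op 0.192 t 5.75
[[0.01, -3.16, 0.01], [-0.0, -0.0, 0.1], 0]
[[0.01, -3.16, 0.01], [-0.0, -0.0, 0.1], 0]
[[0.0, -3.16, 0.01], [-0.0, -0.0, 0.1], 0]
[[0.0, -3.16, 0.01], [-0.0, -0.0, 0.1], 0]
[[-0.0, -3.16, 0.0], [-0.0, -0.0, 0.1], 0]
at [550.4 255.   72.2] [-1.568 -0.006  0.323] q [ 0.324  0.633  1.742  0.004  0.761 -1.573] f [-0.1 -0.2 -2.7] op 0.192 t 5.75
[[-1.02, -1.59, -1.17], [-0.0, 7.8, 0.0], 0]
[[-0.85, -1.59, -1.3], [-0.0, 7.8, 0.0], 0]
[[-0.67, -1.59, -1.4], [-0.0, 7.8, 0.0], 0]
[[-0.47, -1.58, -1.48], [-0.0, 7.8, 0.0], 0]
[[-0.27, -1.58, -1.53], [-0.0, 7.8, 0.0], 0]
[[-0.05, -1.58, -1.56], [-0.0, 7.8, 0.0], 0]
[[0.16, -1.58, -1.55], [-0.0, 7.8, 0.0], 0]
[[0.37, -1.58, -1.52], [-0.0, 7.8, 0.0], 0]
[[0.57, -1.58, -1.45], [-0.0, 7.8, 0.0], 0]
[[0.76, -1.58, -1.36], [-0.0, 7.8, 0.0], 0]
```

Emit:
apply_moves([
  [[0,-2,0],[0,0,0],0],
  [[0,-4,0],[0,0,0],0],
  [[0,-4,0],[0,0,0],0],
  [[0,-3.8,0],[0,0,0],0],
  [[0,-2,0],[0,0,0],0],
])

```text
t: 6.38
eef_pos: [548.7, 253.8, 232.2]
tcp_rot: [-1.568, -0.001, 0.323]
ft_force: [0.2, 0.7, -3.4]
opening: 0.19
```

Emit:
apply_moves([
  [[-0.5,0,-0.6],[0,4,0],0],
  [[-0.9,0,-1.3],[0,7.8,0],0],
  [[-0.7,0,-1.4],[0,7.8,0],0],
  [[-0.5,0,-1.5],[0,7.8,0],0],
  [[-0.3,0,-1.5],[0,7.8,0],0],
])

```text
t: 7.0
eef_pos: [523.4, 186.8, 233.4]
tcp_rot: [-1.567, -0.001, -0.309]
ft_force: [1.0, 0.2, -2.0]
opening: 0.188
```

Emit:
apply_moves([
  [[-0.1,0,-1.6],[0,7.8,0],0],
  [[0.2,0,-1.6],[0,7.8,0],0],
  [[0.4,0,-1.5],[0,7.8,0],0],
  [[0.6,0,-1.5],[0,7.8,0],0],
  [[0.8,0,-1.4],[0,7.8,0],0],
])

```text
t: 7.62
eef_pos: [494.5, 108.9, 232.5]
tcp_rot: [-1.569, 0.002, -1.012]
ft_force: [0.4, -0.1, -2.7]
opening: 0.183
```

Run:
```python
from h import *
P=pose();pic=read_camera('wrist');save(pic,'w4')
c=(P[1]*R.from_matrix([[1,0,0],[0,0,1],[0,-1,0]]).inv()).as_euler('ZYX',degrees=True);print(c)
plan([428,-36,230],tool((c[0]-216)/2),10,0)
```

```text
[-57.98362141   0.12645838   0.09241902]
at [493.9 107.7 232.5] [-1.57   0.002 -1.019] q [ 0.083  0.301  1.823  0.003  1.017 -0.47 ] f [-0.2 -1.3 -2.3] op 0.186 t 7.675
[[0.88, 0.02, -1.31], [0.0, 7.9, -0.0], 0]
[[1.05, 0.02, -1.18], [0.0, 7.9, -0.0], 0]
[[1.2, 0.02, -1.03], [0.0, 7.9, -0.0], 0]
[[1.33, 0.02, -0.85], [0.0, 7.9, -0.0], 0]
[[1.44, 0.02, -0.66], [0.0, 7.9, -0.0], 0]
[[1.51, 0.02, -0.46], [0.0, 7.9, -0.0], 0]
[[1.56, 0.02, -0.25], [0.0, 7.9, -0.0], 0]
[[1.58, 0.02, -0.03], [0.0, 7.9, -0.0], 0]
[[1.57, 0.02, 0.18], [0.0, 7.9, -0.0], 0]
[[1.53, 0.02, 0.4], [0.0, 7.9, -0.0], 0]
```

View pics/w4.png

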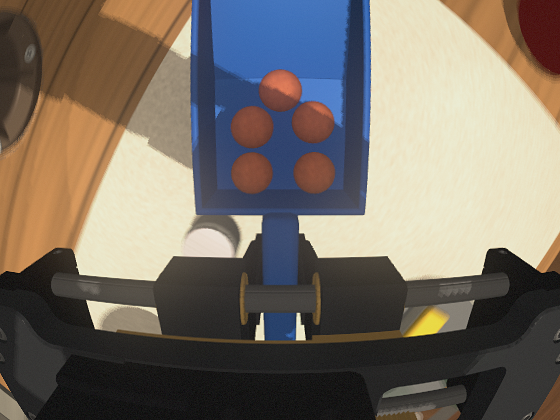

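All five balls are in the pan (v≈90–175) and the scoop hasn't slipped in the grip. Continuing the turn.

Emit:
apply_moves([
  [[0.5,0,-0.8],[0,5,0],0],
  [[1.0,0,-1.2],[0,7.9,0],0],
  [[1.2,0,-1.0],[0,7.9,0],0],
  [[1.3,0,-0.9],[0,7.9,0],0],
  [[1.4,0,-0.7],[0,7.9,0],0],
])

```text
t: 8.3
eef_pos: [464.1, 41.0, 232.1]
tcp_rot: [-1.573, 0.002, -1.665]
ft_force: [0.2, -0.0, -2.2]
opening: 0.19
```

Emit:
apply_moves([
  [[1.5,0,-0.5],[0,7.9,0],0],
  [[1.6,0,-0.3],[0,7.9,0],0],
  [[1.6,0,0],[0,7.9,0],0],
  [[1.6,0,0.2],[0,7.9,0],0],
  [[1.5,0,0.4],[0,7.9,0],0],
])

```text
t: 8.93
eef_pos: [432.0, -33.7, 231.9]
tcp_rot: [-1.574, -0.001, -2.365]
ft_force: [-0.0, 0.1, -2.7]
opening: 0.184
```

Run:
```python
from h import *
plan([370,-183,230],tool(144),10,0)
```

```text
at [432.  -33.7 231.9] [-1.574e+00 -1.000e-03 -2.365e+00] q [-2.310e-01  1.970e-01  1.976e+00  1.000e-03  9.720e-01  5.620e-01] f [-0.   0.1 -2.7] op 0.184 t 8.925
[[1.49, 0.02, 0.63], [0.0, 8.0, 0.0], 0]
[[1.39, 0.02, 0.83], [0.0, 8.0, 0.0], 0]
[[1.26, 0.02, 1.02], [0.0, 8.0, 0.0], 0]
[[1.1, 0.02, 1.18], [0.0, 8.0, 0.0], 0]
[[0.92, 0.02, 1.33], [0.0, 8.0, 0.0], 0]
[[0.73, 0.02, 1.44], [0.0, 8.0, 0.0], 0]
[[0.52, 0.02, 1.53], [0.0, 8.0, 0.0], 0]
[[0.3, 0.02, 1.59], [0.0, 8.0, 0.0], 0]
[[0.07, 0.02, 1.61], [0.0, 8.0, 0.0], 0]
[[-0.15, 0.02, 1.61], [0.0, 8.0, 0.0], 0]
```

Emit:
apply_moves([
  [[1.5,0,0.6],[0,8,0],0],
  [[1.4,0,0.8],[0,8,0],0],
  [[1.3,0,1.0],[0,8,0],0],
  [[1.1,0,1.2],[0,8,0],0],
  [[0.9,0,1.3],[0,8,0],0],
])

```text
t: 9.55
eef_pos: [398.8, -109.0, 231.8]
tcp_rot: [-1.574, -0.005, -3.074]
ft_force: [-0.2, -0.4, -2.5]
opening: 0.186
```

Emit:
apply_moves([
  [[0.7,0,1.4],[0,8,0],0],
  [[0.5,0,1.5],[0,8,0],0],
  [[0.3,0,1.6],[0,8,0],0],
  [[0.1,0,1.6],[0,8,0],0],
  [[0,0,1.0],[0,5,0],0],
])

```text
t: 10.18
eef_pos: [368.0, -177.7, 231.7]
tcp_rot: [-1.57, -0.008, 2.553]
ft_force: [0.5, -0.3, -2.1]
opening: 0.187
```

Run:
```python
from h import *
P=pose();w=read_camera('wrist');t=read_camera('top');s=read_camera('scene')
cv2.imwrite('pics/m5.png',cv2.resize(np.hstack([w['img'],t['img']]),(800,300))[:,:,::-1])
for c,n in ((w,'w'),(t,'t'),(s,'s')):
  for th in ['scoop_lip','funnel_rim','funnel','scoop_grip','jar']:
    for d in nets.mark_of(c,th)[:1]: print(n,th,round(d['confidence'],2),np.round(world(c,d['point'],P)).tolist())
l,S=lip_now();print('lip calc',l.round(),S.as_euler('ZYX',degrees=True).round(1))
plan([370,-183,232],tool(144),1,0)
```

```text
w scoop_lip 0.71 [623.0, -3.0, -3.0]
w scoop_grip 0.75 [359.0, -169.0, 247.0]
t scoop_lip 0.73 [491.0, -265.0, 228.0]
s scoop_lip 0.72 [495.0, -259.0, 222.0]
s funnel_rim 0.8 [463.0, -250.0, 164.0]
s funnel 0.86 [464.0, -250.0, 84.0]
s scoop_grip 0.84 [361.0, -174.0, 245.0]
s jar 0.72 [464.0, -251.0, 14.0]
lip calc [ 487. -257.  223.] [146.4  -0.4   0. ]
at [ 368.2 -177.4  231.7] [-1.57  -0.008  2.555] q [-6.100e-01  1.620e-01  2.024e+00 -1.000e-03  9.640e-01  1.548e+00] f [-0.2  0.  -2.8] op 0.187 t 11.075
[[-0.46, -0.03, 0.37], [-0.0, 2.4, 0.4], 0]
```

View pics/m5.png

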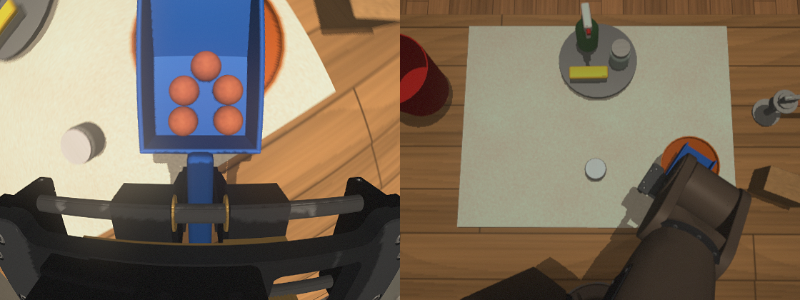

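Top view: the lip is over the funnel. The networks' estimate and my own agree at (490,-259,223), and the funnel rim is at (463.5,-250). Planning the tilt.

Run:
```python
from h import *
u=np.array([.833,-.553,0]);F=np.array([462,-252,0])
plan(tcp_for(F+10*u+[0,0,208],146.4,16),tool(146.4,16),5,0)
```

```text
at [ 368.2 -177.4  231.7] [-1.57  -0.008  2.555] q [-6.100e-01  1.620e-01  2.024e+00 -1.000e-03  9.640e-01  1.548e+00] f [-0.2  0.  -2.8] op 0.187 t 11.075
[[0.12, -0.47, 0.21], [-0.0, -0.0, -3.1], 0]
[[0.15, -0.46, 0.21], [-0.0, -0.0, -3.1], 0]
[[0.17, -0.45, 0.21], [-0.0, -0.0, -3.1], 0]
[[0.19, -0.44, 0.21], [-0.0, -0.0, -3.1], 0]
[[0.22, -0.43, 0.21], [-0.0, -0.0, -3.1], 0]
```

Emit:
apply_moves([
  [[0.1,-0.5,0.1],[0,0,-3.1],0],
  [[0.15,-0.5,0.1],[0,0,-3.1],0],
  [[0.2,-0.5,0.15],[0,0,-3.1],0],
  [[0.2,-0.4,0.15],[0,0,-3.1],0],
  [[0.2,-0.4,0.15],[0,0,-3.1],0],
])

```text
t: 11.7
eef_pos: [359.2, -179.4, 256.6]
tcp_rot: [-1.57, -0.285, 2.555]
ft_force: [-0.3, -0.2, -2.4]
opening: 0.188
```

Run:
```python
from h import *
u=np.array([.833,-.553,0]);F=np.array([463,-250,0])
l,S=lip_now();print('lip calc',l.round(),S.as_euler('ZYX',degrees=True).round(1))
plan(tcp_for(F-25*u+[0,0,197],146.4,26),tool(146.4,26),5,0)
```

```text
lip calc [ 472. -254.  209.] [146.4 -16.4   0. ]
at [ 359.2 -179.4  256.6] [-1.57  -0.285  2.555] q [-0.621  0.246  1.865 -0.011  1.316  1.541] f [-0.3 -0.2 -2.4] op 0.188 t 11.7
[[0.53, -0.06, 0.03], [-0.0, -0.0, -1.9], 0]
[[0.53, -0.04, 0.03], [-0.0, -0.0, -1.9], 0]
[[0.53, -0.02, 0.03], [-0.0, -0.0, -1.9], 0]
[[0.53, -0.01, 0.03], [-0.0, -0.0, -1.9], 0]
[[0.53, 0.01, 0.03], [-0.0, -0.0, -1.9], 0]
```

Emit:
apply_moves([
  [[0.5,-0.05,0],[0,0,-1.9],0],
  [[0.5,0,0],[0,0,-1.9],0],
  [[0.5,0,0],[0,0,-1.9],0],
  [[0.5,0,0],[0,0,-1.9],0],
  [[0.5,0,0],[0,0,-1.9],0],
])

```text
t: 12.32
eef_pos: [338.7, -165.6, 266.1]
tcp_rot: [-1.57, -0.46, 2.555]
ft_force: [-0.1, 0.3, -2.6]
opening: 0.19
```

Run:
```python
from h import *
u=np.array([.833,-.553,0]);F=np.array([463,-250,0])
l,S=lip_now();print('lip calc',l.round(),S.as_euler('ZYX',degrees=True).round(1))
w=read_camera('wrist');s=read_camera('scene')
cv2.imwrite('pics/m6.png',cv2.resize(np.hstack([w['img'],s['img']]),(800,300))[:,:,::-1])
plan(tcp_for(F-30*u+[0,0,193],146.4,36),tool(146.4,36),5,0)
```

```text
lip calc [ 442. -235.  195.] [146.4 -26.3   0. ]
at [ 338.9 -165.8  265.8] [-1.57  -0.459  2.555] q [-0.62   0.283  1.835 -0.015  1.483  1.543] f [-0.4 -0.1 -3.3] op 0.182 t 12.425
[[-0.01, -0.4, 0.03], [-0.0, -0.0, -1.9], 0]
[[0.01, -0.4, 0.03], [-0.0, -0.0, -1.9], 0]
[[0.02, -0.4, 0.03], [-0.0, -0.0, -1.9], 0]
[[0.03, -0.4, 0.03], [-0.0, -0.0, -1.9], 0]
[[0.05, -0.39, 0.03], [-0.0, -0.0, -1.9], 0]
```

View pics/m6.png

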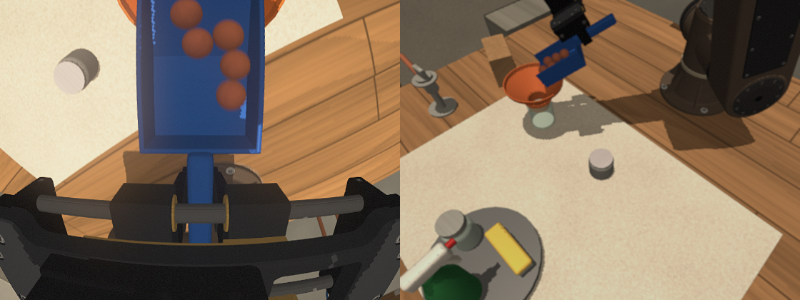

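The wrist view shows the balls rolling down the pan towards the lip, and the scene view shows the lip over the inner half of the funnel. I'll keep tilting slowly.

Emit:
apply_moves([
  [[0,-0.2,0],[0,0,-1],0],
  [[0,-0.2,0],[0,0,-1],0],
  [[0,-0.4,0],[0,0,-2],0],
  [[0,-0.4,0],[0,0,-2],0],
  [[0,-0.4,0],[0,0,-2],0],
])

```text
t: 13.05
eef_pos: [346.0, -170.5, 280.9]
tcp_rot: [-1.57, -0.604, 2.554]
ft_force: [-0.1, 0.5, -1.4]
opening: 0.188
```

Emit:
apply_moves([
  [[0,0,0],[0,0,0],0],
  [[0,-0.4,0],[0,0,-2],0],
  [[0.1,-0.4,0],[0,0,-2],0],
  [[0.1,-0.4,0],[0,0,-2],0],
  [[0.1,-0.4,0],[0,0,-2],0],
])

```text
t: 13.68
eef_pos: [352.5, -174.8, 295.9]
tcp_rot: [-1.57, -0.744, 2.554]
ft_force: [-0.4, -0.2, -1.6]
opening: 0.192
```

Run:
```python
from h import *
u=np.array([.833,-.553,0]);F=np.array([463,-250,0])
l,S=lip_now();print('lip calc',l.round(),S.as_euler('ZYX',degrees=True).round(1))
w=read_camera('wrist');s=read_camera('scene')
cv2.imwrite('pics/m7.png',cv2.resize(np.hstack([w['img'],s['img']]),(800,300))[:,:,::-1])
plan(tcp_for(F-30*u+[0,0,195],146.4,54),tool(146.4,54),5,0)
```

```text
lip calc [ 436. -230.  193.] [ 1.463e+02 -4.260e+01  1.000e-01]
at [ 352.7 -175.   295.6] [-1.57  -0.744  2.554] q [-0.615  0.413  1.668 -0.02   1.804  1.546] f [-0.3  0.8 -2.5] op 0.182 t 13.775
[[-0.11, -0.64, 0.03], [-0.0, -0.0, -2.3], 0]
[[-0.09, -0.64, 0.03], [-0.0, -0.0, -2.3], 0]
[[-0.06, -0.65, 0.03], [-0.0, -0.0, -2.3], 0]
[[-0.03, -0.65, 0.03], [-0.0, -0.0, -2.3], 0]
[[-0.01, -0.65, 0.03], [-0.0, -0.0, -2.3], 0]
```

View pics/m7.png

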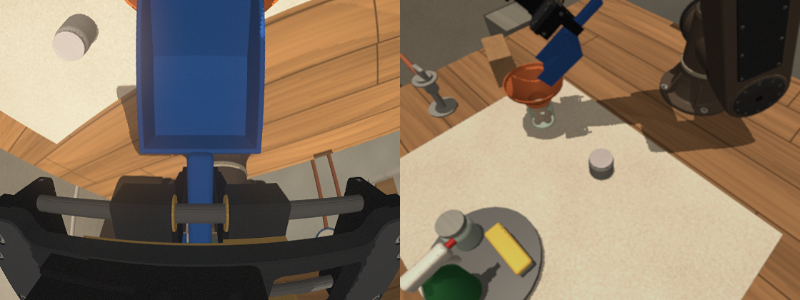

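The pan now looks empty and no balls are lying outside. I'll lift and level the scoop, then check the jar.

Run:
```python
from h import *
plan([375,-165,300],tool(146.4,0),5,0)
```

```text
at [ 352.7 -175.   295.6] [-1.57  -0.744  2.554] q [-0.615  0.413  1.668 -0.02   1.804  1.546] f [-0.3  0.8 -2.5] op 0.182 t 13.775
[[-0.13, -0.24, -0.41], [-0.0, -0.0, 8.5], 0]
[[-0.17, -0.22, -0.41], [-0.0, -0.0, 8.5], 0]
[[-0.2, -0.19, -0.41], [-0.0, -0.0, 8.5], 0]
[[-0.22, -0.16, -0.41], [-0.0, -0.0, 8.5], 0]
[[-0.24, -0.13, -0.41], [-0.0, -0.0, 8.5], 0]
```

Emit:
apply_moves([
  [[-0.1,-0.3,0],[0,0,5],0],
  [[-0.2,-0.3,0],[0,0,8.5],0],
  [[-0.2,-0.2,0],[0,0,8.5],0],
  [[-0.2,-0.2,0],[0,0,8.5],0],
  [[-0.3,-0.1,0],[0,0,8.5],0],
])

```text
t: 14.4
eef_pos: [365.6, -183.6, 299.8]
tcp_rot: [-1.57, -0.039, 2.555]
ft_force: [-0.4, 0.6, -2.0]
opening: 0.187
```

Run:
```python
from h import *
plan([410,-60,290],tool(146.4+54),10,0)
s=read_camera('scene')
for th in ['ball0_center']:
    for d in nets.look_for(s,th): print(th,round(d['confidence'],2),np.round(world(s,d['point'])).tolist())
```

```text
at [ 365.6 -183.6  299.8] [-1.57  -0.039  2.555] q [-0.626  0.099  1.898 -0.003  1.184  1.533] f [-0.4  0.6 -2. ] op 0.187 t 14.4
[[0.31, 0.11, -1.27], [0.1, -5.4, 0.2], 0]
[[0.19, 0.11, -1.3], [0.1, -5.4, 0.2], 0]
[[0.07, 0.1, -1.31], [0.1, -5.4, 0.2], 0]
[[-0.06, 0.1, -1.31], [0.1, -5.4, 0.2], 0]
[[-0.18, 0.1, -1.3], [0.1, -5.4, 0.2], 0]
[[-0.3, 0.1, -1.28], [0.1, -5.4, 0.2], 0]
[[-0.42, 0.1, -1.24], [0.1, -5.4, 0.2], 0]
[[-0.53, 0.1, -1.2], [0.1, -5.4, 0.2], 0]
[[-0.64, 0.1, -1.14], [0.1, -5.4, 0.2], 0]
[[-0.75, 0.1, -1.08], [0.1, -5.4, 0.2], 0]
ball0_center 0.63 [429.0, -209.0, 301.0]
```

The network reports a ball near the pan, so I'll look before moving on.

Run:
```python
from h import *
P=pose();s=read_camera('scene');w=read_camera('wrist');t=read_camera('top')
for n,c in (('s',s),('w',w),('t',t)):
    for d in nets.look_for(c,'ball0_center'): print(n,round(d['confidence'],2),np.round(world(c,d['point'],P)).tolist())
a=cv2.resize(s['img'][60:210,90:310],(440,300),interpolation=cv2.INTER_CUBIC);b=cv2.resize(w['img'],(360,300))
cv2.imwrite('pics/m8.png',np.hstack([a,b])[:,:,::-1])
```

```text
s 0.49 [479.0, 16.0, 69.0]
```

View pics/m8.png

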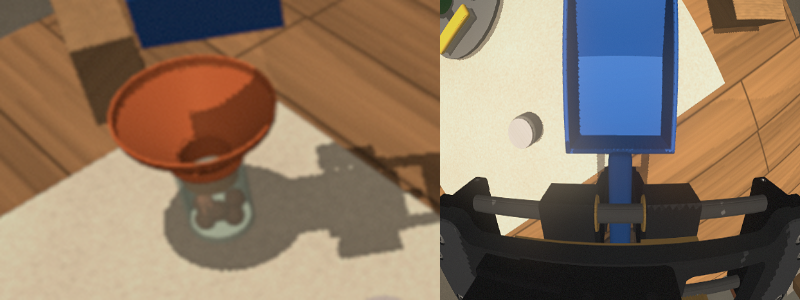

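The pan is empty, so the detection was false. Balls lie at the bottom of the jar and the funnel is seated. Swinging back to set the scoop down.

Emit:
apply_moves([
  [[0.3,0.1,-1.3],[0,-5.4,0.4],0],
  [[0.2,0.1,-1.3],[0,-5.4,0.4],0],
  [[0.1,0.1,-1.3],[0,-5.4,0.4],0],
  [[0,0.1,-1.3],[0,-5.4,0.3],0],
  [[-0.2,0.1,-1.3],[0,-5.4,0.3],0],
])

```text
t: 15.42
eef_pos: [389.2, -121.6, 291.9]
tcp_rot: [-1.589, -0.022, 3.039]
ft_force: [0.3, 0.2, -2.1]
opening: 0.186
```

Emit:
apply_moves([
  [[-0.3,0.1,-1.3],[0,-5.4,0.3],0],
  [[-0.4,0.1,-1.2],[0,-5.4,0],0],
  [[-0.5,0.1,-1.2],[0,-5.4,0],0],
  [[-0.6,0.1,-1.1],[0,-5.4,0],0],
  [[-0.8,0.1,-1.1],[0,-5.4,0],0],
])

```text
t: 16.05
eef_pos: [411.9, -58.5, 285.1]
tcp_rot: [-1.602, -0.014, -2.758]
ft_force: [0.6, -0.2, -1.1]
opening: 0.19
```

Run:
```python
from h import *
plan([520,180,240],tool(-80),10,0)
```

```text
at [411.9 -58.5 285.1] [-1.602 -0.014 -2.758] q [-0.31   0.12   1.915  0.016  1.137  0.87 ] f [ 0.6 -0.2 -1.1] op 0.19 t 16.05
[[-1.9, 0.48, -1.79], [0.2, -7.8, -0.1], 0]
[[-2.13, 0.47, -1.52], [0.2, -7.8, -0.1], 0]
[[-2.32, 0.46, -1.22], [0.2, -7.8, -0.1], 0]
[[-2.46, 0.46, -0.89], [0.2, -7.8, -0.1], 0]
[[-2.56, 0.45, -0.55], [0.2, -7.8, -0.1], 0]
[[-2.61, 0.45, -0.2], [0.2, -7.8, -0.1], 0]
[[-2.61, 0.45, 0.15], [0.2, -7.8, -0.1], 0]
[[-2.57, 0.45, 0.5], [0.2, -7.8, -0.1], 0]
[[-2.48, 0.45, 0.85], [0.2, -7.8, -0.1], 0]
[[-2.34, 0.45, 1.17], [0.2, -7.8, -0.1], 0]
```

Emit:
apply_moves([
  [[-1.9,0.5,-1.8],[0.2,-7.8,0],0],
  [[-2.1,0.5,-1.5],[0.2,-7.8,0],0],
  [[-2.3,0.5,-1.2],[0.2,-7.8,0],0],
  [[-2.5,0.5,-0.9],[0.2,-7.8,0],0],
  [[-2.6,0.45,-0.6],[0.2,-7.8,0],0],
])

```text
t: 16.68
eef_pos: [468.1, 64.5, 258.1]
tcp_rot: [-1.595, -0.001, -2.056]
ft_force: [1.1, -0.1, -1.7]
opening: 0.185
```

Emit:
apply_moves([
  [[-2.6,0.45,-0.2],[0.2,-7.8,0],0],
  [[-2.6,0.45,0.2],[0.2,-7.8,0],0],
  [[-2.6,0.45,0.5],[0.2,-7.8,0],0],
  [[-2.5,0.45,0.9],[0.2,-7.8,0],0],
  [[-2,0.4,1.0],[0.2,-6,0],0],
])

```text
t: 17.3
eef_pos: [521.0, 186.5, 231.0]
tcp_rot: [-1.585, 0.008, -1.384]
ft_force: [-0.8, -0.6, -1.6]
opening: 0.186
```

Run:
```python
from h import *
plan([520,180,60],tool(-80),5,0)
s=read_camera('scene')
for d in nets.mark_of(s,'scoop_lip')[:1]+nets.mark_of(s,'steel_tin')[:1]: print(round(d['confidence'],2),np.round(world(s,d['point'])).tolist())
print(lip_now()[0])
```

```text
at [521.  186.5 231. ] [-1.585  0.008 -1.384] q [0.22  0.377 1.707 0.01  1.071 0.028] f [-0.8 -0.6 -1.6] op 0.186 t 17.3
[[0.15, 3.42, 0.0], [0.2, 0.1, -0.1], 0]
[[0.15, 3.42, -0.01], [0.2, 0.1, -0.1], 0]
[[0.14, 3.42, -0.01], [0.2, 0.1, -0.1], 0]
[[0.14, 3.42, -0.02], [0.2, 0.1, -0.1], 0]
[[0.13, 3.42, -0.03], [0.2, 0.1, -0.1], 0]
0.91 [493.0, 330.0, 224.0]
0.83 [468.0, 7.0, 10.0]
[494.27538927 326.67281273 224.16469749]
```

Emit:
apply_moves([
  [[0,3.4,0],[0.2,0,-0.1],0],
  [[0,3.4,0],[0.2,0,-0.1],0],
  [[0,3.4,0],[0.2,0,-0.1],0],
  [[0,3.4,0],[0.2,0,-0.1],0],
  [[0,3,0],[0,0,-0.1],0],
])

```text
t: 18.08
eef_pos: [520.4, 182.9, 62.2]
tcp_rot: [-1.569, -0.002, -1.402]
ft_force: [0.3, 0.0, -1.5]
opening: 0.187
```

Run:
```python
from h import *
plan([520,183,41],tool(-80),5,0)
```

```text
at [520.4 182.9  62.2] [-1.569 -0.002 -1.402] q [ 0.219  0.591  1.884 -0.003  0.664  0.052] f [ 0.3  0.  -1.5] op 0.187 t 18.075
[[-0.0, 0.42, -0.01], [-0.0, -0.1, 0.0], 0]
[[-0.0, 0.42, -0.01], [-0.0, -0.1, 0.0], 0]
[[-0.0, 0.42, -0.01], [-0.0, -0.1, 0.0], 0]
[[-0.0, 0.42, -0.01], [-0.0, -0.1, 0.0], 0]
[[-0.0, 0.42, -0.01], [-0.0, -0.1, 0.0], 0]
```

Emit:
apply_moves([
  [[0,0.5,0],[0,0,0],0],
  [[0,0.5,0],[0,0,0],0],
  [[0,0.5,0],[0,0,0],0],
  [[0,0.4,0],[0,0,0],0],
  [[0,0.2,0],[0,0,0],0],
])

```text
t: 18.7
eef_pos: [521.1, 181.5, 41.5]
tcp_rot: [-1.569, -0.002, -1.406]
ft_force: [0.8, -0.4, -2.1]
opening: 0.188
```

Emit:
apply_moves([
  [[0,0.1,0],[0,0,0],0],
  [[0,0.1,0],[0,0,0],0],
  [[0,0,0],[0,0,0],0],
  [[0,0,0],[0,0,0],0],
  [[0,0,0],[0,0,0],0],
])

```text
t: 19.32
eef_pos: [521.4, 181.5, 40.9]
tcp_rot: [-1.568, -0.002, -1.406]
ft_force: [0.5, 0.6, -1.2]
opening: 0.191
```

Emit:
apply_moves([
  [[0,0.15,0],[0,0,0],0],
  [[0,0.15,0],[0,0,0],0],
  [[0,0,0],[0,0,0],2.2],
  [[0,0,0],[0,0,0],2.5],
  [[0,0,0],[0,0,0],3],
])

```text
t: 19.95
eef_pos: [522.1, 181.1, 40.3]
tcp_rot: [-1.566, -0.002, -1.406]
ft_force: [-0.1, 0.3, -0.8]
opening: 0.298
```

Emit:
apply_moves([
  [[0,0,0],[0,0,0],5],
  [[0,0,0],[0,0,0],7],
  [[0,0,0],[0,0,0],8],
  [[0,0,0],[0,0,0],8],
  [[0,0,0],[0,0,0],8],
])

```text
t: 20.58
eef_pos: [522.0, 181.2, 39.9]
tcp_rot: [-1.566, -0.002, -1.406]
ft_force: [-0.3, -0.3, -0.1]
opening: 0.785
```

Emit:
apply_moves([
  [[0,-1,0],[0,0,0],8],
  [[0,-2,0],[0,0,0],8],
  [[0,-4,0],[0,0,0],8],
  [[0,-5,0],[0,0,0],8],
  [[0,-4,0],[0,0,0],8],
])

```text
t: 21.2
eef_pos: [520.1, 181.1, 204.6]
tcp_rot: [-1.571, -0.002, -1.406]
ft_force: [0.2, 0.7, -0.2]
opening: 0.84
```

Run:
```python
from h import *
P=pose();s=read_camera('scene');w=read_camera('wrist')
for th in ['scoop','scoop_lip','scoop_grip','steel_tin','jar','funnel','funnel_rim','ball0_center']:
    for n,c in (('s',s),('w',w)):
        for d in nets.mark_of(c,th)[:5 if th[0]=='b' else 1]: print(n,th,round(d['confidence'],2),np.round(world(c,d['point'],P)).tolist())
a=cv2.resize(s['img'][60:210,130:280],(400,400),interpolation=cv2.INTER_CUBIC);b=cv2.resize(s['img'],(400,300));b=np.vstack([b,np.zeros((100,400,3),np.uint8)])
cv2.imwrite('pics/m9.png',np.hstack([a,b])[:,:,::-1]);print(P[2]['eef_pos'],P[2]['ft_force'],P[2]['opening'])
```

```text
s scoop 0.8 [509.0, 254.0, 9.0]
w scoop 0.89 [508.0, 255.0, 7.0]
w scoop_lip 0.69 [493.0, 325.0, 28.0]
s scoop_grip 0.79 [527.0, 169.0, 55.0]
w scoop_grip 0.8 [520.0, 169.0, 50.0]
s steel_tin 0.92 [468.0, 7.0, 9.0]
w steel_tin 0.55 [460.0, 4.0, 8.0]
s jar 0.72 [464.0, -250.0, 11.0]
w jar 0.68 [508.0, 253.0, 7.0]
s funnel 0.86 [461.0, -254.0, 82.0]
s funnel_rim 0.58 [461.0, -254.0, 167.0]
w ball0_center 0.21 [522.0, 167.0, 52.0]
[520.05850236 181.10975656 204.5637178 ] [ 0.21891136  0.70127319 -0.17236415] 0.839640298819108
```

View pics/m9.png

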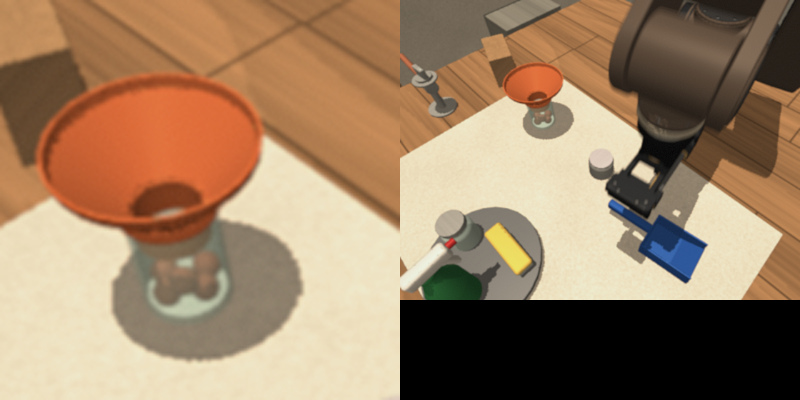

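The scoop is flat and released, and the tin and jar haven't moved. The balls are in the jar, and I can make out at least four. One closer look to count them.

Run:
```python
from h import *
s=read_camera('scene');t=read_camera('top')
a=cv2.resize(s['img'][135:185,175:225],(400,400),interpolation=cv2.INTER_CUBIC);b=cv2.resize(t['img'][180:290,350:460],(400,400),interpolation=cv2.INTER_CUBIC)
o=np.hstack([a,b]).astype(float);o=np.clip((o-40)*1.5,0,255).astype(np.uint8)
cv2.imwrite('pics/m10.png',o[:,:,::-1])
```

```text
(no output)
```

View pics/m10.png

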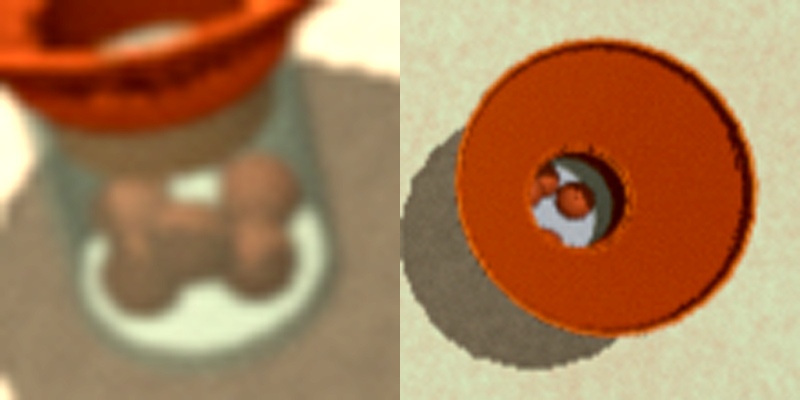

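Five balls are visible in the jar, one in the middle and four around it, all at the bottom. The funnel's neck is clear. Handing in.

```bash
python3 -c "
from h import *
print(env.job_done(), readout.state()['t'])"
```

```text
the job is handed in; nothing more can be done
the job is handed in; nothing more can be done
```

I picked up the scoop by its handle, poured the five balls through the funnel and set the empty scoop back on the board. I handed the job in at about 21.5 s; no verdict is reported.

The last checks showed:
- **Balls:** five can be counted at the bottom of the jar (one in the middle, four around it). The count comes from blurry enlarged crops. The funnel's neck is clear, the scoop is empty, and I saw no balls outside the jar.
- **Jar and funnel:** the jar is at (464, -250), within 2–3 mm of its start. The funnel is seated, its axis about 5 mm from the jar's by the networks, which are only good to about 4 mm.
- **Scoop:** it lies on the board, released, with its origin at about (508, 254). The networks put its underside at z = 7–9 mm where 12 is expected, which is within their error. I did not measure its tilt directly, but its lip and grip heights fit a level scoop.
- **Steel tin:** it is at (468, 7), where it started. One wrist reading gave (460, 4) with low confidence.
- **Gripper:** open, raised about 165 mm and touching nothing, with near-zero force.

**False detections:** the networks gave some that I discarded against the pictures. These included a ball near the empty scoop, one on the tin and one on the scoop's handle, and the jar placed at the scoop. One wrist reading of the scoop's lip was also wrong.

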